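Load the tube shuttle and hold it at the reading mark

TASK

Move the two long capped sample tubes from the white bench rack into the two pockets of the grey shuttle slide, one in each, upright and all the way down. Then pull the slide out towards you by its pull bar, against its spring, until its pointer lines up with the mark on the scale beside it, and finish still holding the bar there: the spring draws the slide back if you let go. Leave the short tubes in the rack and do not disturb the other things on the bench.

Things in the scene. Friction and masses are not known exactly. Their poses are not given: they have to be found in the camera images.
- shuttle: fixed shuttle base, 265 by 205 mm. Origin on the bench under the line of travel; x points away from the operator along the travel (the slide pulls out along -x), z up. +y side: ledge 30 mm high with scale and mark. -y side: grey reader head, x -90 to 0, y -120 to -75, 85 mm high. Back: grey spring housing, x 90 to 135, y -50 to 50, 62 mm high
- slide (a joint): travel of the slide, m: 0 fully home (its spring keeps it there), grows as it is pulled out along the shuttle's -x, hard stop at 0.085. The spring pulls home with about 3.2 N at 0, rising 0.8 N every 10 mm (8 N at 60 mm), plus a little friction. The mark always lies between 0.035 and 0.065 of travel
- pocket0 (a point): centre of the mouth of the slide's front pocket (moves with the slide; axes as the shuttle). Round, 19 mm in diameter, 42 mm deep, mouth chamfered 2 mm, in the top of the slide's grey block (110 by 50 mm, top 74 mm above the bench). A tube standing in it is 64 mm proud
- pocket1 (a point): the same for the back pocket, 45 mm behind (shuttle +x) the front one
- pull_bar (a point): black pull bar of the slide, top of a T on a central post 12 mm thick and 30 mm wide. Bar 14 mm thick along the shuttle's x, 70 mm long along its y, 18 mm tall. Origin at the bar's middle, 109 mm above the bench, 85 mm in front (shuttle -x) of the front pocket, axes as the shuttle. Can be pinched from above across its thickness
- pointer (a point): tip of the slide's thin black pointer, a blade 4 mm wide that sticks out sideways (shuttle +y) from the slide over the ledge, 50 mm above the bench; moves with the slide, axes as the shuttle
- mark: the mark: a small steel saddle fixed on the ledge, 22 by 24 mm, with an upright black blade 4 mm thick across the travel, top 56 mm above the bench. Origin under the blade's middle on the ledge top, axes as the shuttle. The pointer is on the mark when its tip and this blade have the same x along the shuttle; the tip passes 4 mm beside the blade
- rack: fixed white bench rack, 175 mm by 50 mm, 60 mm high, with four round pockets 19 mm in diameter, 42 mm deep, in one row along its x axis, at -63, -21, 21 and 63 mm. Origin: centre of its underside. All four hold a tube: two long, two short, in any order
- tube_a: long tube, identical to the other long tube: a clear plastic sample tube 16 mm in diameter with a blue round cap 19 mm in diameter and 22 mm tall at the top, 106 mm tall overall, about 25 g. Stands upright in one of the four rack pockets. Origin: centre of its underside, z up along the tube (its yaw means nothing)
- tube_b: long tube, identical to the other long tube: a clear plastic sample tube 16 mm in diameter with a blue round cap 19 mm in diameter and 22 mm tall at the top, 106 mm tall overall, about 25 g. Stands upright in one of the four rack pockets. Origin: centre of its underside, z up along the tube (its yaw means nothing)
- short_a: a short sample tube of the same diameter, cap and colour but only 78 mm tall, standing in another rack pocket; not part of the job, leave it in the rack. Origin: centre of its underside
- short_b: a short sample tube of the same diameter, cap and colour but only 78 mm tall, standing in another rack pocket; not part of the job, leave it in the rack. Origin: centre of its underside
- cup_a: specimen cup with a white lid, 60 mm in diameter, 60 mm tall, a bystander in front, between rack and shuttle. Origin: centre of its underside
- cup_b: the same kind of cup, a bystander behind, at the far edge of the work area
- pump_bottle: white disinfectant pump bottle, 70 mm in diameter, 195 mm tall, a bystander to the right. Origin: centre of its underside
- pipette: white pipette lying to the left of the rack, about 245 mm long, 22 mm tall, a bystander. Origin on the bench under its middle, tip towards its +x
- pen: black marker pen lying to the right, 130 mm long along its x, 12 mm tall, a bystander. Origin on the bench under its middle

How it is judged:
By the outcome, as a careful person would: the job done as asked, in the order asked, and still so for the second after the job is handed in, while the arm keeps its last pose, push and grip.
It also fails if it takes over 69 s, if anything falls off the work surface, if the arm or the gripper's body presses on something with over 40 N, if the wrist force passes 120 N, or if a joint passes its speed limit or range.

ROBOT

A 6-joint arm with a two-finger parallel gripper is mounted at the origin on the work surface. World frame = base frame: x ahead of the robot, y to its left, z up, the work surface at z = 0. Lengths are in m, angles in rad, forces in N, time in s.
With the tool pointing down it reaches from about 0.35 to 0.85 m from the base axis. Payload 8.1 kg.
Tool frame: the origin (TCP) lies midway between the tips of the shut fingers; the grasp point (between the pads) lies 19 mm behind it; z points along the fingers, y is the line along which they close (so a half turn about z gives the same grasp; the last joint's range is limited). The gripper opens to 93 mm and grips with 3 to 60 N. Pads are 15 mm wide; open, the fingers measure 128 mm over their backs; the gripper's body (75 mm by 188 mm) begins 65 mm behind the grasp point.
Start: joints at [1.223, 0.13, 1.488, -0, 1.523, -0.085], TCP at [0.156, 0.579, 0.18] pointing down, gripper open.
Joint ranges: [-2.96, 2.96], [-0.89, 2.26], [0.02, 2.5], [-1.34, 4.48], [0, 2.73], [-2.66, 2.66]. Speed limits (rad/s): [2.39, 2.39, 2.79, 3.14, 3.14, 3.14].

INTERFACE

Orientations are given as a rotation vector (axis times angle).
In Python, from plant import read_state, read_camera, camera_model, close_job gives the robot as it stands. The module is installed in compiled form; this text tells all that it offers.
- The arm moves only by the tool carry_out, never from a script. Its argument "moves" is a list of rows, each an object of numbers: "jaw": the finger opening in m, from 0 to 0.093; "dx", "dy", "dz": the shift along the tool's x, y, z in m; "yaw": the turn about the tool's z in rad. In form: [{"jaw": .., "dx": .., "dy": .., "dz": .., "yaw": ..}, ...]. A call has 1 to 8 rows; each row shifts and turns the commanded pose from where the row before left it, along the tool's axes as they then stand; what a row does not reach is not made up. A row lasts 1/8 s, in which the tool goes at most 62.5 mm and 10.7 degrees, less where a joint would pass 70% of its speed; a pose out of reach is approached as far as the arm can. A call is refused whole if a number of a shift passes 0.0625 or a number of a turn 0.188, either way. A call with a gripper value outside its range is refused whole. The fingers move at their own pace and stop on an object; "grip_force" is the grip in N (left out, the last holds). Time passes only in rows, so rows that do not move let the fingers close. It gives the time, the measured TCP pose, the force, the opening and the grip force at its end, in the units of the state.
- read_state(): the state, without advancing time (a new reading comes with each control period).
- read_camera(name): name is "side" or "top" or "wrist"; returns the picture (400x640x3 uint8, red, green, blue); there is no depth.
- camera_model(name): a dict with "camera_matrix" (3x3 intrinsics, pixels), "view" (4x4, takes a point from world to camera coordinates). Camera axes: x right, y up, looking along -z (the intrinsics and any distortion apply to the point x, -y, -z); pixel columns grow to the right and rows downward; lengths in m; the calibration is good to about 2 mm. A picture is of the moment at which its call begins: read the wrist's pose just before it. camera_model takes no time and is no camera call; for the wrist camera it gives the pose at the moment of the call.
- close_job(): hands the job in; it is judged then, once.
The state is a dict: "t": time; "q": joint angles; "dq": joint speeds; "joint_torque": joint torques, N m; "tool_pos": TCP position; "orientation": TCP orientation; "force": force on the tool from outside, world axes, zero at the start; "wrist_torque": the same for the moment, N m; "opening": finger opening in m; "gripper_force": force on a finger pad.
Only numpy, scipy, OpenCV 4.12 (cv2) and the standard library are available. Lean on these libraries where they do the work, as an engineer would, in place of code of your own. Each camera call takes 0.05 s, during which the arm holds its last target. There are 200 camera calls.

## Working session

There is one attempt and no reset: what is moved stays moved. The work goes in short steps, Python scripts to look and compute and a tool call to move; the robot and the scene stay as the last step left them, time stands still between calls to the robot, and variables do not carry over. Pictures are saved under pics/ and viewed, at most 10 in all, crops included, and the job is handed in when it is done.

Besides the shell and the picture viewer there is one more tool, called after "Request:" by a JSON object that holds its "op" and its "data", one argument or row to a line. carry_out: Moves the arm, as the interface text tells. Its arguments: {"type":"object","properties":{"moves":{"type":"array","items":{"type":"object","properties":{"jaw":{"type":"number"},"dx":{"type":"number"},"dy":{"type":"number"},"dz":{"type":"number"},"yaw":{"type":"number"}}}},"grip_force":{"type":"number"}},"required":["moves"]}

```bash
mkdir -p pics
cat > h.py <<'E'
import numpy as np, cv2
from plant import *
from scipy.spatial.transform import Rotation as R
def snap(n,f):
    m=camera_model(n); im=read_camera(n); cv2.imwrite('pics/'+f,im[:,:,::-1]); return im,m
def ray(m,u,v):
    K=np.array(m['camera_matrix']);V=np.array(m['view'])
    d=np.linalg.inv(K)@[u,v,1]; d=np.array([d[0],-d[1],-d[2]])
    return -V[:3,:3].T@V[:3,3], V[:3,:3].T@d
def onz(m,u,v,z):
    c,d=ray(m,u,v); return c+d*(z-c[2])/d[2]
def proj(m,p):
    K=np.array(m['camera_matrix']);V=np.array(m['view'])
    c=V[:3,:3]@np.array(p)+V[:3,3]; q=K@[c[0],-c[1],-c[2]]; return q[:2]/q[2]
E
python3 - <<'E'
from h import *
for n in ['top','side']:
    im,m=snap(n,n+'0.png'); print(n,m.keys(),np.round(ray(m,320,200),3))
s=read_state(); print(s['t'],s['tool_pos'],s['orientation'],R.from_rotvec(s['orientation']).as_matrix().round(3))
E
```

```text
top dict_keys(['camera_matrix', 'view']) [[ 0.41  -0.04   1.164]
 [ 0.174  0.006 -0.985]]
side dict_keys(['camera_matrix', 'view']) [[ 0.311  0.909  0.829]
 [ 0.212 -0.771 -0.601]]
0.1 [0.15565663 0.5788683  0.1790082 ] [-4.11545035e-01 -3.11415909e+00  2.50072233e-03] [[-0.966  0.26  -0.001]
 [ 0.26   0.966 -0.002]
 [ 0.    -0.002 -1.   ]]
```

View pics/top0.png

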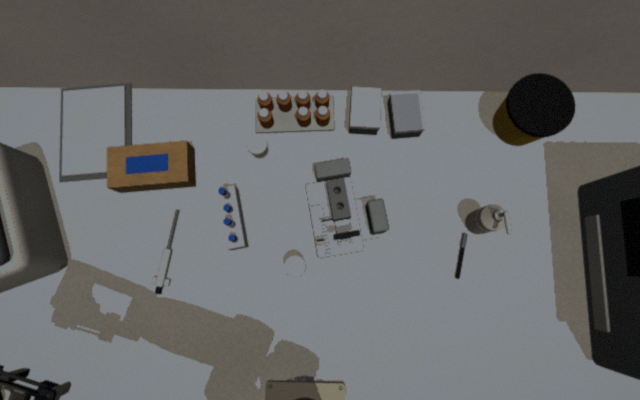

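View pics/side0.png

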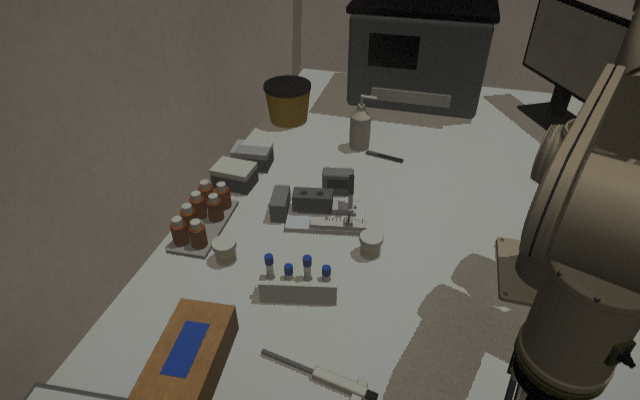

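The top view shows the rack's blue caps at (223,190), (228,208), (228,221) and (233,238), the slide block at about (338,200), and the bar at about (346,234). In the side view, caps 1 and 3 counting from the far end, at (269,259) and (307,260), are the long ones.

Run:
```python
from h import *
t=cv2.imread('pics/top0.png');s=cv2.imread('pics/side0.png');mt=camera_model('top');ms=camera_model('side')
def caps(im,box,mina):
    b=im.astype(int); k=((b[:,:,0]>b[:,:,2]*1.6+10)&(b[:,:,0]>b[:,:,1]*1.4)).astype(np.uint8)
    x0,y0,x1,y1=box; M=np.zeros_like(k);M[y0:y1,x0:x1]=k[y0:y1,x0:x1]
    n,_,st,c=cv2.connectedComponentsWithStats(M)
    return [(c[i],st[i]) for i in range(1,n) if st[i][4]>=mina]
T=sorted(caps(t,(205,175,250,255),8),key=lambda a:a[0][1]);S=sorted(caps(s,(250,240,345,290),8),key=lambda a:a[0][0])
for a,b in zip(T,S):
    c1,d1=ray(mt,*a[0]);c2,d2=ray(ms,*b[0])
    A=np.stack([d1,-d2],1);l=np.linalg.lstsq(A,c2-c1,rcond=None)[0]
    p,q=c1+l[0]*d1,c2+l[1]*d2; print(a[0].round(1),b[0].round(1),p.round(4),q.round(4))
big=cv2.resize(t[150:270,210:410],None,fx=4,fy=4,interpolation=cv2.INTER_CUBIC);big=cv2.convertScaleAbs(big,alpha=1.6)
cv2.imwrite('pics/topc.png',big)
big=cv2.resize(s[155:245,255:385],None,fx=6,fy=6,interpolation=cv2.INTER_CUBIC);cv2.imwrite('pics/sidec.png',cv2.convertScaleAbs(big,alpha=1.6))
```

```text
[221.9 190.9] [268.2 256.1] [0.6151 0.2288 0.1218] [0.6158 0.2289 0.122 ]
[226.9 207.7] [287.8 266.1] [0.5743 0.22   0.0938] [0.575  0.2201 0.0939]
[227.  221.3] [306.8 257.4] [0.5337 0.2108 0.1224] [0.5334 0.2108 0.1223]
[231.9 237.6] [326.1 267.4] [0.4929 0.2022 0.0944] [0.4922 0.2021 0.0943]
```

View pics/topc.png

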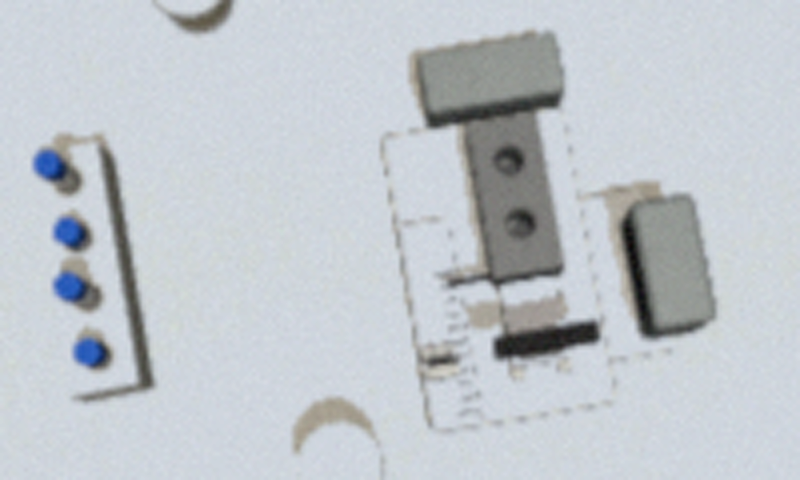

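The crop shows the pocket mouths at crop pixels (508,160) and (519,223), the bar at (547,338), the pointer tip near (443,280), and the mark blade near (442,360).

```bash
cat >> h.py <<'E'
def delta(target, ang=None):
    """target TCP xyz; ang = world angle of tool y axis. prints tool-frame shift (from the present) and yaw"""
    s=read_state(); M=R.from_rotvec(s['orientation']).as_matrix()
    d=M.T@(np.array(target)-s['tool_pos']); a=np.arctan2(M[1,1],M[0,1])
    return s['tool_pos'].round(4), 'ang',round(a,4),'shift',d.round(4),'yaw',None if ang is None else round(a-ang,4)
E
python3 - <<'E'
from h import *
m=camera_model('top'); f=lambda a,b,z:onz(m,210+a/4-.4,150+b/4-.4,z)[:2].round(4)
p1,p0=f(508,160,.074),f(519,223,.074);bar=f(547,338,.118); pt=f(443,280,.05);mk=f(442,360,.056)
print('p1',p1,'p0',p0,np.linalg.norm(p1-p0),'bar',bar,np.linalg.norm(p0-bar),pt,mk)
u=(p1-p0)/np.linalg.norm(p1-p0);v=(p0-bar)/np.linalg.norm(p0-bar);print('shuttle ang',np.arctan2(u[1],u[0]),np.arctan2(v[1],v[0]), (pt-mk)@v)
print('rack ang',np.arctan2(.2288-.2022,.6151-.4925))
print(delta([.615,.229,.18],np.pi/2+.212))
V=np.array(camera_model('wrist')['view']);s=read_state();print(V[:3,:3]@R.from_rotvec(s['orientation']).as_matrix(), V@np.r_[s['tool_pos'],1])
E
```

```text
p1 [ 0.6326 -0.0791] p0 [ 0.5883 -0.087 ] 0.04499888887517113 bar [ 0.505 -0.104] 0.08501699830033996 [ 0.5509 -0.035 ] [ 0.4942 -0.0352]
shuttle ang 0.17647446276235143 0.20131710837464065 0.05559488213524825
rack ang 0.21365428965501046
(array([0.1557, 0.5789, 0.179 ]), 'ang', np.float64(1.308), 'shift', array([-0.5345, -0.2185, -0.0007]), 'yaw', np.float64(-0.4748))
[[ 6.45901889e-04  9.99999787e-01  9.64009421e-05]
 [ 9.69362813e-01 -6.49792613e-04  2.45632479e-01]
 [ 2.45632490e-01 -6.52069941e-05 -9.69363026e-01]] [-2.70478911e-04 -1.58695975e-02 -2.14908931e-01  1.00000000e+00]
```

Request:
{"op": "carry_out", "data": {
  "moves": [
    {"dx":-0.04,"dy":-0.016},
    {"dx":-0.05,"dy":-0.02},
    {"dx":-0.055,"dy":-0.022},
    {"dx":-0.055,"dy":-0.022},
    {"dx":-0.055,"dy":-0.023},
    {"dx":-0.055,"dy":-0.023},
    {"dx":-0.055,"dy":-0.023},
    {"dx":-0.055,"dy":-0.023}
  ],
  "grip_force": 15
}}

```text
invalid input at $.moves[0]: expected keys jaw, dx, dy, dz, yaw
```

Request:
{"op": "carry_out", "data": {
  "moves": [
    {"dx":-0.05,"dy":-0.02},
    {"dx":-0.04,"dy":-0.018},
    {"dx":-0.02,"dy":-0.008},
    {"yaw":-0.16,"jaw":0.06},
    {"yaw":-0.16},
    {"yaw":-0.155},
    {}
  ]
}}

```text
invalid input at $.moves[0]: expected keys jaw, dx, dy, dz, yaw
```

Run:
```python
from h import *
s=read_state();im,m=snap('wrist','w1.png');print(s['t'],s['force'])
print(delta([.615,.229,.094],np.pi/2+.212)); print([proj(m,p).round(0) for p in ([.615,.229,.124],[.5337,.2108,.124],[.574,.22,.096])])
```

```text
0.1 [ 0.5665063   0.14322527 -0.00361683]
(array([0.1557, 0.5789, 0.1791]), 'ang', np.float64(1.308), 'shift', array([-0.5345, -0.2185,  0.0854]), 'yaw', np.float64(-0.4748))
[array([166., 570.]), array([129., 534.]), array([159., 525.])]
```

View pics/w1.png

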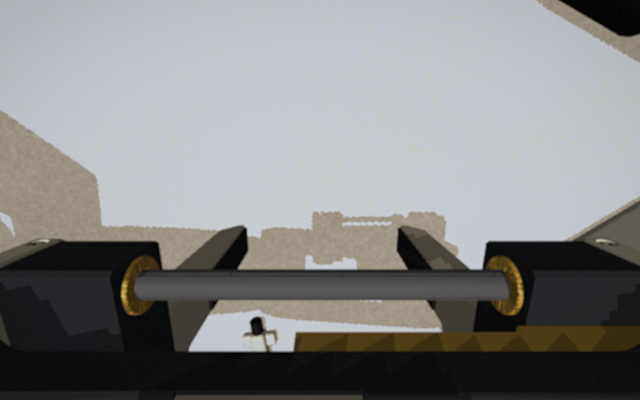

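The arm did not move because every key is required in each row. The picture shows only the fingertips, near (240,235) and (405,235), over bare bench.

Request:
{"op": "carry_out", "data": {
  "moves": [
    {"jaw":0.093,"dx":-0.04,"dy":-0.016,"dz":0,"yaw":0},
    {"jaw":0.093,"dx":-0.05,"dy":-0.02,"dz":0,"yaw":0},
    {"jaw":0.093,"dx":-0.055,"dy":-0.022,"dz":0,"yaw":0},
    {"jaw":0.093,"dx":-0.055,"dy":-0.022,"dz":0,"yaw":0},
    {"jaw":0.093,"dx":-0.055,"dy":-0.023,"dz":0,"yaw":0},
    {"jaw":0.093,"dx":-0.055,"dy":-0.023,"dz":0,"yaw":0},
    {"jaw":0.093,"dx":-0.055,"dy":-0.023,"dz":0,"yaw":0},
    {"jaw":0.093,"dx":-0.055,"dy":-0.023,"dz":0,"yaw":0}
  ],
  "grip_force": 15
}}

```text
t: 1.15
tool_pos: [0.5179, 0.3027, 0.1797]
orientation: [-0.412, -3.114, 0.0]
force: [0.4, 0.9, 0.2]
opening: 0.093
gripper_force: 0.0
```

Request:
{"op": "carry_out", "data": {
  "moves": [
    {"jaw":0.06,"dx":-0.05,"dy":-0.02,"dz":0,"yaw":0},
    {"jaw":0.06,"dx":-0.04,"dy":-0.018,"dz":0,"yaw":0},
    {"jaw":0.06,"dx":-0.02,"dy":-0.008,"dz":0,"yaw":0},
    {"jaw":0.06,"dx":0,"dy":0,"dz":0,"yaw":-0.16},
    {"jaw":0.06,"dx":0,"dy":0,"dz":0,"yaw":-0.16},
    {"jaw":0.06,"dx":0,"dy":0,"dz":0,"yaw":-0.155},
    {"jaw":0.06,"dx":0,"dy":0,"dz":0,"yaw":0}
  ]
}}

```text
t: 2.02
tool_pos: [0.6104, 0.232, 0.1797]
orientation: [0.333, -3.123, -0.0]
force: [-0.1, 0.8, 0.4]
opening: 0.0601
gripper_force: 0.0
```

Run:
```python
from h import *
s=read_state();im,m=snap('wrist','w2.png');print(s['t'],s['force'])
print(delta([.615,.229,.094],np.pi/2+.212)); print([proj(m,p).round(0) for p in ([.615,.229,.124],[.5337,.2108,.124],[.574,.22,.096])])
```

```text
2.025 [-0.13063244  0.84002879  0.43129315]
(array([0.6105, 0.2319, 0.1798]), 'ang', np.float64(1.7804), 'shift', array([-0.0038, -0.0038,  0.0858]), 'yaw', np.float64(-0.0024))
[array([317., 205.]), array([316., 113.]), array([318., 158.])]
```

View pics/w2.png

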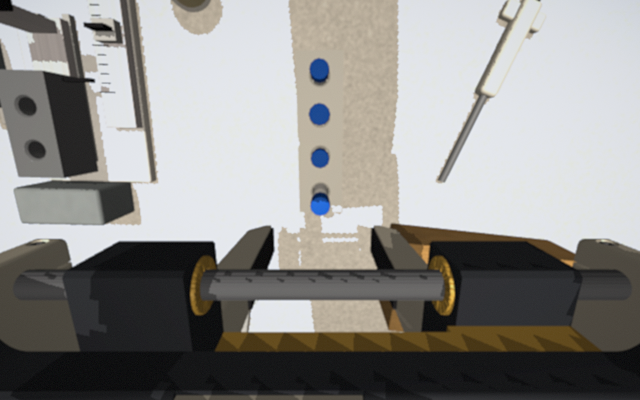

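The wrist view shows the far long cap at (320,203), where (317,205) was predicted. The pocket mouths are at (27,105) and (36,149).

Run:
```python
from h import *
im=read_camera('wrist');m=camera_model('wrist')
b=im.astype(int);k=((b[:,:,2]>b[:,:,0]*1.6+20)&(b[:,:,2]>b[:,:,1]*1.4)).astype(np.uint8);k[:, :250]=0;k[:,380:]=0
n,_,st,c=cv2.connectedComponentsWithStats(k)
for i in range(1,n):
    if st[i][4]>30: print(c[i].round(1),st[i],[onz(m,*c[i],z).round(4)[:2] for z in(.118,.09)])
print('pockets',onz(m,27,105,.074),onz(m,36,149,.074))
```

```text
[318.7  69.7] [310  59  18  23 327] [array([0.4978, 0.2053]), array([0.4929, 0.204 ])]
[318.8 113.8] [310 104  19  21 311] [array([0.5335, 0.213 ]), array([0.5324, 0.2124])]
[319.7 157.6] [312 149  17  18 239] [array([0.5716, 0.2218]), array([0.5745, 0.2221])]
[319.9 204.1] [311 193  19  22 320] [array([0.6153, 0.2312]), array([0.6228, 0.2326])]
pockets [ 0.58622606 -0.08549741  0.074     ] [ 0.63063572 -0.07782339  0.074     ]
```

Request:
{"op": "carry_out", "data": {
  "moves": [
    {"jaw":0.05,"dx":-0.0043,"dy":-0.0023,"dz":0.03,"yaw":0},
    {"jaw":0.05,"dx":0,"dy":0,"dz":0.035,"yaw":0},
    {"jaw":0.05,"dx":0,"dy":0,"dz":0.021,"yaw":0},
    {"jaw":0.05,"dx":0,"dy":0,"dz":0,"yaw":0},
    {"jaw":0.01,"dx":0,"dy":0,"dz":0,"yaw":0},
    {"jaw":0.01,"dx":0,"dy":0,"dz":0,"yaw":0},
    {"jaw":0.01,"dx":0,"dy":0,"dz":0,"yaw":0},
    {"jaw":0.01,"dx":0,"dy":0,"dz":0,"yaw":0}
  ]
}}

```text
t: 3.12
tool_pos: [0.616, 0.2299, 0.0945]
orientation: [-0.332, 3.123, 0.0]
force: [0.5, 0.1, -0.1]
opening: 0.0144
gripper_force: 0.0
```

Request:
{"op": "carry_out", "data": {
  "moves": [
    {"jaw":0.01,"dx":0,"dy":0,"dz":-0.01,"yaw":0},
    {"jaw":0.01,"dx":0,"dy":0,"dz":-0.02,"yaw":0},
    {"jaw":0.01,"dx":0,"dy":0,"dz":-0.025,"yaw":0},
    {"jaw":0.01,"dx":0,"dy":0,"dz":-0.025,"yaw":0},
    {"jaw":0.01,"dx":0,"dy":0,"dz":0,"yaw":0}
  ]
}}

```text
t: 3.75
tool_pos: [0.6179, 0.2305, 0.1786]
orientation: [-0.332, 3.117, 0.002]
force: [-0.2, -0.3, -0.2]
opening: 0.0103
gripper_force: 0.0
```

Run:
```python
from h import *
print(delta([.6316,-.0785,.175],np.pi/2+.19))
```

```text
(array([0.6179, 0.2305, 0.1786]), 'ang', np.float64(1.783), 'shift', array([ 0.0518, -0.305 ,  0.0031]), 'yaw', np.float64(0.0222))
```

Run:
```python
from h import *
a,m=snap('wrist','w3.png')
s,ms=snap('side','s3.png')
c=cv2.resize(s[180:320,220:360],(560,560),interpolation=cv2.INTER_CUBIC)
cv2.imwrite('pics/c3.png',np.hstack([c[:,:400,::-1], a[:400,120:520,::-1] if 0 else cv2.copyMakeBorder(a[:,120:520,::-1],0,160,0,0,cv2.BORDER_CONSTANT)]))
```

```text
(no output)
```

View pics/c3.png

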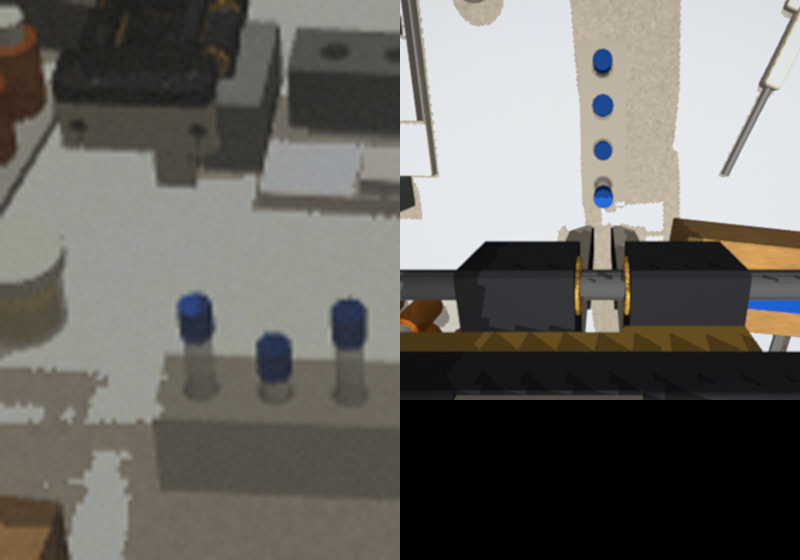

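The tube was not gripped. It is still standing in the rack, with its cap at crop (195,318), and the closed fingers are above it. I'll check where the fingertips really are.

Run:
```python
from h import *
s=read_state();ms=camera_model('side');mt=camera_model('top');mw=camera_model('wrist')
p=s['tool_pos'];M=R.from_rotvec(s['orientation']).as_matrix()
print(s['opening'],s['gripper_force'],'side',proj(ms,p),'wrist',proj(mw,p),proj(mw,p-M[:,2]*.019))
print('cap top side',proj(ms,[.615,.2305,.124]),proj(ms,[.615,.2305,.102]),M.round(3))
t=read_camera('top');im=cv2.imread('pics/s3.png')
a=cv2.resize(im[195:275,235:305],(560,640),interpolation=cv2.INTER_CUBIC)[:590]
b=cv2.resize(cv2.imread('pics/w3.png')[180:260,270:370],None,fx=2.4,fy=7)[:590]
cv2.imwrite('pics/c4.png',np.hstack([a,cv2.resize(b,(240,590))]))
```

```text
0.010211141192385252 0.0 side [266.32282002 238.31980488] wrist [321.31467468 219.90307117] [321.24088051 228.62679284]
cap top side [268.24982769 255.95440296] [268.91122281 263.22393768] [[-0.978 -0.211  0.001]
 [-0.211  0.978  0.   ]
 [-0.001  0.    -1.   ]]
```

View pics/c4.png

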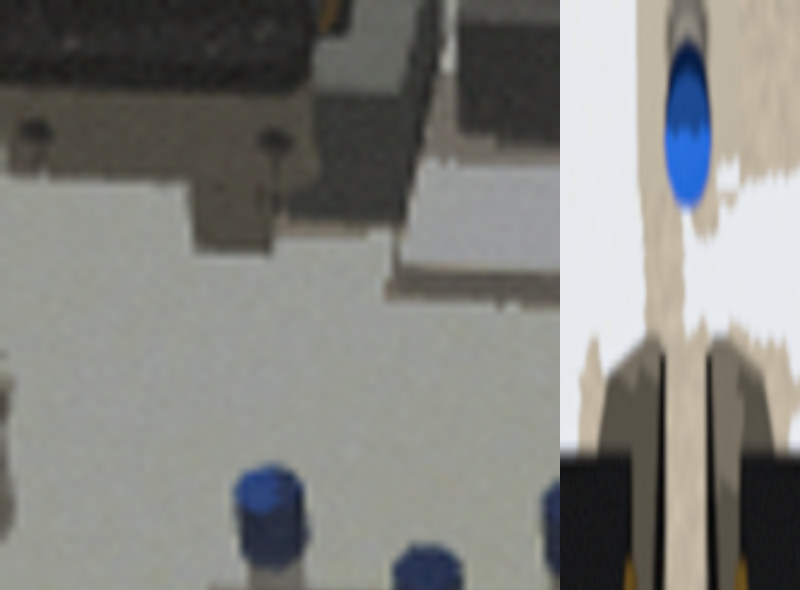

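Compared with the calibration, the fingertips sit about 12 px higher in the side view. Their spacing in the wrist view also puts them nearer the camera, so the real tips seem to be about 35 mm behind the reported TCP. I'll put a number on that.

Run:
```python
from h import *
s=read_state();ms=camera_model('side');mw=camera_model('wrist')
p=s['tool_pos'];M=R.from_rotvec(s['orientation']).as_matrix()
print(np.array(mw['camera_matrix']),np.array(ms['camera_matrix'])[0,0])
V=np.array(mw['view']);print(V@np.r_[p,1],(V[:3,:3]@M).round(3))
print('depth from gaps',[mw['camera_matrix'][0][0]*o/g for o,g in((.093,152),(.0601,99),(.0102,18.3))])
for b in (0,.02,.03,.035,.04):
    q=p-M[:,2]*b
    print(b,'side L/R bottom',[proj(ms,q+M[:,0]*a+M[:,1]*.02).round(1) for a in(.0075,-.0075)],'wrist tips front/back',[proj(mw,q+M[:,0]*a+M[:,1]*.005).round(1) for a in(.0075,-.0075)])
```

```text
[[285.15612194   0.         321.97480766]
 [  0.         285.15612194 199.0629251 ]
 [  0.           0.           1.        ]] 464.3084546362236
[-4.98381835e-04 -1.56986985e-02 -2.14897903e-01  1.00000000e+00] [[ 0.001  1.     0.   ]
 [ 0.969 -0.001  0.246]
 [ 0.246  0.    -0.969]]
depth from gaps [np.float64(0.17447052197483578), np.float64(0.17310992857005753), np.float64(0.1589394778011548)]
0 side L/R bottom [array([268.8, 245.3]), array([261.7, 245. ])] wrist tips front/back [array([328. , 210.3]), array([327.9, 229.3])]
0.02 side L/R bottom [array([268.2, 238.1]), array([260.9, 237.8])] wrist tips front/back [array([328.6, 218.7]), array([328.5, 239.4])]
0.03 side L/R bottom [array([267.8, 234.4]), array([260.6, 234.1])] wrist tips front/back [array([328.9, 223.5]), array([328.8, 245.2])]
0.035 side L/R bottom [array([267.7, 232.5]), array([260.4, 232.3])] wrist tips front/back [array([329.1, 226.2]), array([329. , 248.3])]
0.04 side L/R bottom [array([267.5, 230.7]), array([260.2, 230.4])] wrist tips front/back [array([329.3, 228.9]), array([329.2, 251.6])]
```

Request:
{"op": "carry_out", "data": {
  "moves": [
    {"jaw":0.05,"dx":0.002,"dy":0,"dz":0,"yaw":0},
    {"jaw":0.05,"dx":0,"dy":0,"dz":0.03,"yaw":0},
    {"jaw":0.05,"dx":0,"dy":0,"dz":0.04,"yaw":0},
    {"jaw":0.05,"dx":0,"dy":0,"dz":0.03,"yaw":0},
    {"jaw":0.05,"dx":0,"dy":0,"dz":0.015,"yaw":0},
    {"jaw":0.05,"dx":0,"dy":0,"dz":0,"yaw":0}
  ]
}}

```text
t: 4.65
tool_pos: [0.6125, 0.2291, 0.0574]
orientation: [0.332, -3.121, 0.001]
force: [0.2, 0.5, -0.3]
opening: 0.0498
gripper_force: 0.0
```

Request:
{"op": "carry_out", "data": {
  "moves": [
    {"jaw":0.01,"dx":-0.0025,"dy":0.0015,"dz":0,"yaw":0},
    {"jaw":0.01,"dx":0,"dy":0,"dz":0,"yaw":0},
    {"jaw":0.01,"dx":0,"dy":0,"dz":0,"yaw":0},
    {"jaw":0.01,"dx":0,"dy":0,"dz":0,"yaw":0},
    {"jaw":0.01,"dx":0,"dy":0,"dz":0,"yaw":0}
  ]
}}

```text
t: 5.28
tool_pos: [0.6164, 0.2315, 0.0597]
orientation: [-0.332, 3.123, 0.0]
force: [-0.0, 0.3, 3.4]
opening: 0.0188
gripper_force: 15.0
```

Gripped at 18.8 mm with 15 N, which is the cap's diameter. Next I lift.

Request:
{"op": "carry_out", "data": {
  "moves": [
    {"jaw":0.01,"dx":0,"dy":0,"dz":-0.01,"yaw":0},
    {"jaw":0.01,"dx":0,"dy":0,"dz":-0.02,"yaw":0},
    {"jaw":0.01,"dx":0,"dy":0,"dz":-0.03,"yaw":0},
    {"jaw":0.01,"dx":0,"dy":0,"dz":-0.025,"yaw":0},
    {"jaw":0.01,"dx":0,"dy":0,"dz":0,"yaw":0}
  ]
}}

```text
t: 5.9
tool_pos: [0.6181, 0.2321, 0.1484]
orientation: [-0.332, 3.117, 0.002]
force: [-0.5, -0.6, -0.6]
opening: 0.0185
gripper_force: 15.0
```

Run:
```python
from h import *
s=read_state();print(s['opening'],s['gripper_force'],s['force'])
print(delta([.6318,-.0785,.145],np.pi/2+.19))
```

```text
0.018525873174732577 14.999967366456985 [-0.49764475 -0.55757193 -0.61825302]
(array([0.6181, 0.2321, 0.1484]), 'ang', np.float64(1.783), 'shift', array([ 0.0521, -0.3065,  0.0029]), 'yaw', np.float64(0.0222))
```

Request:
{"op": "carry_out", "data": {
  "moves": [
    {"jaw":0.01,"dx":0.007,"dy":-0.03,"dz":0,"yaw":0.022},
    {"jaw":0.01,"dx":0.007,"dy":-0.045,"dz":0,"yaw":0},
    {"jaw":0.01,"dx":0.007,"dy":-0.05,"dz":0,"yaw":0},
    {"jaw":0.01,"dx":0.007,"dy":-0.05,"dz":0,"yaw":0},
    {"jaw":0.01,"dx":0.007,"dy":-0.05,"dz":0,"yaw":0},
    {"jaw":0.01,"dx":0.006,"dy":-0.045,"dz":0,"yaw":0},
    {"jaw":0.01,"dx":0.005,"dy":-0.03,"dz":0,"yaw":0},
    {"jaw":0.01,"dx":0,"dy":0,"dz":0,"yaw":0}
  ]
}}

```text
t: 6.9
tool_pos: [0.6273, -0.0741, 0.1428]
orientation: [0.293, -3.126, -0.0]
force: [-0.2, 1.0, -0.2]
opening: 0.0186
gripper_force: 15.0
```

Run:
```python
from h import *
a,m=snap('wrist','w5.png');print(delta([.6318,-.0785,.145],np.pi/2+.19))
print([proj(m,p).round(1) for p in([.6316,-.0785,.074],[.587,-.0865,.074],[.505,-.104,.118])])
cv2.imwrite('pics/w5c.png',cv2.resize(a[40:300,180:480,::-1],(690,598),interpolation=cv2.INTER_CUBIC))
```

```text
(array([ 0.6275, -0.0725,  0.1429]), 'ang', np.float64(1.759), 'shift', array([-0.0031, -0.0067, -0.0021]), 'yaw', np.float64(-0.0018))
[array([316.4, 201.3]), array([316.6, 155.2]), array([312.4,  45.3])]
```

View pics/w5c.png

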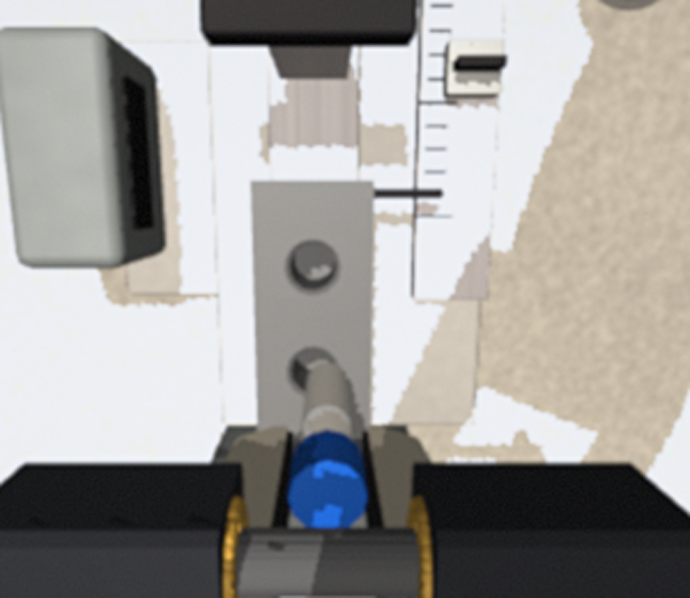

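The crop shows pocket 0 at (314,265), which is full-frame (316.5,155.2) and matches the prediction exactly. The mouth of pocket 1 is at crop (314,370), also as predicted. The tube hangs straight, with its lower end at crop (326,362).

Run:
```python
from h import *
s=read_state();m=camera_model('wrist');M=R.from_rotvec(s['orientation']).as_matrix();p=s['tool_pos']
zb=.018+p[2]-.0597
b=np.array([p[0],p[1],zb])
th=np.linspace(0,6.283,60)
for off in (0,.0015,.003):
  e=np.array([proj(m,b+M[:,0]*(off+.008*np.cos(t))+M[:,1]*.008*np.sin(t)) for t in th]); print(off,'top row',e[:,1].min().round(1),'cols',e[:,0].min().round(1),e[:,0].max().round(1))
print('seen row',40+360/2.3,'cols',180+303/2.3,180+349/2.3); print(delta([.6322,-.0785,.12]))
```

```text
0 top row 196.6 cols 312.5 330.3
0.0015 top row 194.9 cols 312.5 330.4
0.003 top row 193.3 cols 312.5 330.4
seen row 196.52173913043478 cols 311.7391304347826 331.7391304347826
(array([ 0.6275, -0.0725,  0.1429]), 'ang', np.float64(1.759), 'shift', array([-0.0036, -0.0068,  0.0229]), 'yaw', None)
```

Request:
{"op": "carry_out", "data": {
  "moves": [
    {"jaw":0.01,"dx":-0.0035,"dy":-0.0065,"dz":0.01,"yaw":0},
    {"jaw":0.01,"dx":0,"dy":0,"dz":0.01,"yaw":0},
    {"jaw":0.01,"dx":0,"dy":0,"dz":0,"yaw":0},
    {"jaw":0.01,"dx":0,"dy":0,"dz":0,"yaw":0}
  ]
}}

```text
t: 7.45
tool_pos: [0.6327, -0.077, 0.1238]
orientation: [0.299, -3.127, -0.0]
force: [0.1, 0.6, -0.2]
opening: 0.0183
gripper_force: 15.0
```

Request:
{"op": "carry_out", "data": {
  "moves": [
    {"jaw":0.01,"dx":0,"dy":-0.0013,"dz":0.004,"yaw":0},
    {"jaw":0.01,"dx":0,"dy":0,"dz":0.006,"yaw":0},
    {"jaw":0.01,"dx":0,"dy":0,"dz":0.006,"yaw":0},
    {"jaw":0.01,"dx":0,"dy":0,"dz":0.006,"yaw":0},
    {"jaw":0.01,"dx":0,"dy":0,"dz":0,"yaw":0}
  ]
}}

```text
t: 8.07
tool_pos: [0.6324, -0.0788, 0.1009]
orientation: [0.298, -3.126, -0.001]
force: [-0.3, 0.4, -0.5]
opening: 0.0186
gripper_force: 15.0
```

Request:
{"op": "carry_out", "data": {
  "moves": [
    {"jaw":0.01,"dx":0,"dy":0,"dz":0.008,"yaw":0},
    {"jaw":0.01,"dx":0,"dy":0,"dz":0.008,"yaw":0},
    {"jaw":0.01,"dx":0,"dy":0,"dz":0.006,"yaw":0},
    {"jaw":0.01,"dx":0,"dy":0,"dz":0.004,"yaw":0},
    {"jaw":0.01,"dx":0,"dy":0,"dz":0.001,"yaw":0},
    {"jaw":0.01,"dx":0,"dy":0,"dz":0,"yaw":0}
  ]
}}

```text
t: 8.82
tool_pos: [0.6331, -0.0788, 0.0751]
orientation: [-0.298, 3.127, -0.0]
force: [-0.8, 0.3, 0.2]
opening: 0.0184
gripper_force: 15.0
```

Request:
{"op": "carry_out", "data": {
  "moves": [
    {"jaw":0.01,"dx":0,"dy":0,"dz":0.0015,"yaw":0},
    {"jaw":0.04,"dx":0,"dy":0,"dz":0,"yaw":0},
    {"jaw":0.04,"dx":0,"dy":0,"dz":0,"yaw":0},
    {"jaw":0.04,"dx":0,"dy":0,"dz":0,"yaw":0},
    {"jaw":0.04,"dx":0,"dy":0,"dz":-0.02,"yaw":0},
    {"jaw":0.05,"dx":0,"dy":0,"dz":-0.03,"yaw":0},
    {"jaw":0.05,"dx":0,"dy":0,"dz":-0.03,"yaw":0},
    {"jaw":0.05,"dx":0,"dy":0,"dz":0,"yaw":0}
  ]
}}

```text
t: 9.82
tool_pos: [0.6357, -0.0794, 0.1587]
orientation: [-0.298, 3.12, -0.004]
force: [0.8, -0.0, 1.0]
opening: 0.0499
gripper_force: 0.0
```

Run:
```python
from h import *
print(delta([.535,.2125,.15],np.pi/2+.212))
im,m=snap('side','s6.png')
b=im.astype(int);k=((b[:,:,2]>b[:,:,0]*1.6+10)&(b[:,:,2]>b[:,:,1]*1.4)).astype(np.uint8)
n,_,st,c=cv2.connectedComponentsWithStats(k)
print([(c[i].round(1),st[i]) for i in range(1,n) if 8<st[i][4]<300]); print(proj(m,[.6316,-.0785,.138]),proj(m,[.6316,-.0785,.116]))
```

```text
(array([ 0.6357, -0.0794,  0.1587]), 'ang', np.float64(1.761), 'shift', array([0.0438, 0.3057, 0.0075]), 'yaw', np.float64(-0.0218))
[(array([302.7, 173.4]), array([300, 172,   6,   4,  20], dtype=int32)), (array([306.7, 257.5]), array([303, 255,   8,   6,  40], dtype=int32)), (array([287.8, 266.1]), array([284, 264,   8,   5,  33], dtype=int32)), (array([325.9, 267.4]), array([322, 265,   8,   6,  38], dtype=int32))]
[302.57685602 173.44066939] [302.7608609 180.20029  ]
```

The first tube is seated: its cap is seen at (302.7,173.4) and (302.6,173.4) was expected. Now the second tube.

Request:
{"op": "carry_out", "data": {
  "moves": [
    {"jaw":0.05,"dx":0.006,"dy":0.03,"dz":0,"yaw":-0.022},
    {"jaw":0.05,"dx":0.013,"dy":0.05,"dz":0,"yaw":0},
    {"jaw":0.05,"dx":0.013,"dy":0.055,"dz":0,"yaw":0},
    {"jaw":0.05,"dx":0.01,"dy":0.055,"dz":0,"yaw":0},
    {"jaw":0.05,"dx":0.005,"dy":0.055,"dz":0,"yaw":0},
    {"jaw":0.05,"dx":0.002,"dy":0.04,"dz":0,"yaw":0},
    {"jaw":0.05,"dx":0,"dy":0.02,"dz":0,"yaw":0},
    {"jaw":0.05,"dx":0,"dy":0,"dz":0,"yaw":0}
  ]
}}

```text
t: 10.88
tool_pos: [0.521, 0.2098, 0.1527]
orientation: [0.336, -3.123, 0.001]
force: [0.1, -0.6, -0.7]
opening: 0.05
gripper_force: 0.0
```

Run:
```python
from h import *
print(delta([.534,.2125,.0585],np.pi/2+.212))
im=read_camera('wrist');m=camera_model('wrist')
b=im.astype(int);k=((b[:,:,2]>b[:,:,0]*1.6+20)&(b[:,:,2]>b[:,:,1]*1.4)).astype(np.uint8)
n,_,st,c=cv2.connectedComponentsWithStats(k)
for i in range(1,n):
    if st[i][4]>30: print(c[i].round(1),st[i],onz(m,*c[i],.12).round(4)[:2])
print(delta([.534,.2125,.0585],np.pi/2+.212))
```

```text
(array([0.521 , 0.2098, 0.1527]), 'ang', np.float64(1.7849), 'shift', array([-0.0134, -0.0001,  0.0942]), 'yaw', np.float64(0.0021))
[322.1 169.3] [313 160  19  20 296] [0.4885 0.2021]
[322.3 220.9] [312 208  21  26 411] [0.5328 0.2119]
[322.4 250.7] [314 240  17  23 313] [0.5603 0.218 ]
(array([0.5214, 0.2087, 0.1528]), 'ang', np.float64(1.7837), 'shift', array([-0.0132,  0.0011,  0.0943]), 'yaw', np.float64(0.0009))
```

Request:
{"op": "carry_out", "data": {
  "moves": [
    {"jaw":0.05,"dx":-0.0128,"dy":0.0007,"dz":0,"yaw":0},
    {"jaw":0.05,"dx":0,"dy":0,"dz":0.025,"yaw":0},
    {"jaw":0.05,"dx":0,"dy":0,"dz":0.03,"yaw":0},
    {"jaw":0.05,"dx":0,"dy":0,"dz":0.025,"yaw":0},
    {"jaw":0.05,"dx":0,"dy":0,"dz":0.012,"yaw":0},
    {"jaw":0.05,"dx":0,"dy":0,"dz":0,"yaw":0},
    {"jaw":0.05,"dx":0,"dy":0,"dz":0,"yaw":0}
  ]
}}

```text
t: 11.8
tool_pos: [0.535, 0.2126, 0.0627]
orientation: [-0.332, 3.122, 0.001]
force: [-1.0, -1.1, 0.2]
opening: 0.05
gripper_force: 0.0
```

Request:
{"op": "carry_out", "data": {
  "moves": [
    {"jaw":0.01,"dx":0.001,"dy":0,"dz":0.003,"yaw":0},
    {"jaw":0.01,"dx":0,"dy":0,"dz":0,"yaw":0},
    {"jaw":0.01,"dx":0,"dy":0,"dz":0,"yaw":0},
    {"jaw":0.01,"dx":0,"dy":0,"dz":0,"yaw":0},
    {"jaw":0.01,"dx":0,"dy":0,"dz":0,"yaw":0}
  ]
}}

```text
t: 12.42
tool_pos: [0.533, 0.2125, 0.0587]
orientation: [-0.333, 3.124, 0.0]
force: [-0.1, 0.1, 1.2]
opening: 0.0186
gripper_force: 15.0
```

Request:
{"op": "carry_out", "data": {
  "moves": [
    {"jaw":0.01,"dx":0,"dy":0,"dz":-0.01,"yaw":0},
    {"jaw":0.01,"dx":0,"dy":0,"dz":-0.02,"yaw":0},
    {"jaw":0.01,"dx":0,"dy":0,"dz":-0.03,"yaw":0},
    {"jaw":0.01,"dx":0,"dy":0,"dz":-0.03,"yaw":0},
    {"jaw":0.01,"dx":0,"dy":0,"dz":-0.005,"yaw":0},
    {"jaw":0.01,"dx":0,"dy":0,"dz":0,"yaw":0}
  ]
}}

```text
t: 13.18
tool_pos: [0.5331, 0.2125, 0.1538]
orientation: [-0.333, 3.123, 0.0]
force: [0.4, 0.9, -0.0]
opening: 0.0185
gripper_force: 15.0
```

Run:
```python
from h import *
print(delta([.5876,-.0865,.15],np.pi/2+.19))
```

```text
(array([0.5331, 0.2125, 0.1538]), 'ang', np.float64(1.783), 'shift', array([ 0.0097, -0.3038,  0.0038]), 'yaw', np.float64(0.0222))
```

Request:
{"op": "carry_out", "data": {
  "moves": [
    {"jaw":0.01,"dx":0.0,"dy":-0.03,"dz":0,"yaw":0.022},
    {"jaw":0.01,"dx":0.002,"dy":-0.045,"dz":0,"yaw":0},
    {"jaw":0.01,"dx":0.002,"dy":-0.05,"dz":0,"yaw":0},
    {"jaw":0.01,"dx":0.002,"dy":-0.05,"dz":0,"yaw":0},
    {"jaw":0.01,"dx":0.002,"dy":-0.05,"dz":0,"yaw":0},
    {"jaw":0.01,"dx":0.002,"dy":-0.045,"dz":0,"yaw":0},
    {"jaw":0.01,"dx":0,"dy":-0.033,"dz":0.005,"yaw":0},
    {"jaw":0.01,"dx":0,"dy":0,"dz":0.005,"yaw":0}
  ]
}}

```text
t: 14.18
tool_pos: [0.58, -0.0891, 0.1413]
orientation: [0.293, -3.125, -0.001]
force: [-0.2, 0.6, -0.7]
opening: 0.0188
gripper_force: 15.0
```

Request:
{"op": "carry_out", "data": {
  "moves": [
    {"jaw":0.01,"dx":0,"dy":0,"dz":0,"yaw":0},
    {"jaw":0.01,"dx":0,"dy":0,"dz":0,"yaw":0}
  ]
}}

```text
t: 14.42
tool_pos: [0.5807, -0.0857, 0.143]
orientation: [0.3, -3.126, -0.001]
force: [-0.2, -0.1, -0.3]
opening: 0.0186
gripper_force: 15.0
```

Run:
```python
from h import *
print(delta([.5873,-.0865,.121],np.pi/2+.19))
```

```text
(array([ 0.5807, -0.0857,  0.143 ]), 'ang', np.float64(1.7623), 'shift', array([-0.0064, -0.0021,  0.022 ]), 'yaw', np.float64(0.0015))
```

Request:
{"op": "carry_out", "data": {
  "moves": [
    {"jaw":0.01,"dx":-0.006,"dy":-0.0019,"dz":0.008,"yaw":0},
    {"jaw":0.01,"dx":0,"dy":0,"dz":0.009,"yaw":0},
    {"jaw":0.01,"dx":0,"dy":0,"dz":0,"yaw":0},
    {"jaw":0.01,"dx":0,"dy":0,"dz":0,"yaw":0}
  ]
}}

```text
t: 14.92
tool_pos: [0.5871, -0.0875, 0.1263]
orientation: [0.298, -3.127, -0.0]
force: [-0.2, -1.1, -0.4]
opening: 0.0183
gripper_force: 15.0
```

Request:
{"op": "carry_out", "data": {
  "moves": [
    {"jaw":0.01,"dx":0,"dy":0.0008,"dz":0.005,"yaw":0},
    {"jaw":0.01,"dx":0,"dy":0,"dz":0.005,"yaw":0},
    {"jaw":0.01,"dx":0,"dy":0,"dz":0.006,"yaw":0},
    {"jaw":0.01,"dx":0,"dy":0,"dz":0.007,"yaw":0},
    {"jaw":0.01,"dx":0,"dy":0,"dz":0,"yaw":0}
  ]
}}

```text
t: 15.55
tool_pos: [0.5864, -0.0867, 0.1023]
orientation: [0.298, -3.126, -0.001]
force: [-0.1, -0.2, -0.9]
opening: 0.0184
gripper_force: 15.0
```

Its bottom is at about 62 mm, inside the pocket, with no contact force. I go on down.

Request:
{"op": "carry_out", "data": {
  "moves": [
    {"jaw":0.01,"dx":0,"dy":0,"dz":0.008,"yaw":0},
    {"jaw":0.01,"dx":0,"dy":0,"dz":0.008,"yaw":0},
    {"jaw":0.01,"dx":0,"dy":0,"dz":0.007,"yaw":0},
    {"jaw":0.01,"dx":0,"dy":0,"dz":0.004,"yaw":0},
    {"jaw":0.01,"dx":0,"dy":0,"dz":0.001,"yaw":0},
    {"jaw":0.01,"dx":0,"dy":0,"dz":0,"yaw":0}
  ]
}}

```text
t: 16.3
tool_pos: [0.5872, -0.0869, 0.0755]
orientation: [-0.298, 3.127, -0.0]
force: [-0.2, -0.6, -0.3]
opening: 0.0188
gripper_force: 15.0
```

Request:
{"op": "carry_out", "data": {
  "moves": [
    {"jaw":0.01,"dx":0,"dy":0,"dz":0.0025,"yaw":0},
    {"jaw":0.04,"dx":0,"dy":0,"dz":0,"yaw":0},
    {"jaw":0.04,"dx":0,"dy":0,"dz":0,"yaw":0},
    {"jaw":0.04,"dx":0,"dy":0,"dz":0,"yaw":0},
    {"jaw":0.04,"dx":0,"dy":0,"dz":-0.02,"yaw":0},
    {"jaw":0.05,"dx":0,"dy":0,"dz":-0.03,"yaw":0},
    {"jaw":0.05,"dx":0,"dy":0,"dz":-0.03,"yaw":0},
    {"jaw":0.05,"dx":0,"dy":0,"dz":0,"yaw":0}
  ]
}}

```text
t: 17.3
tool_pos: [0.5897, -0.0874, 0.1579]
orientation: [-0.298, 3.12, -0.004]
force: [0.4, -0.5, -0.1]
opening: 0.05
gripper_force: 0.0
```

Run:
```python
from h import *
print(read_state()['q'].round(2),delta([.505,-.104,.15],.19))
im,m=snap('side','s7.png')
b=im.astype(int);k=((b[:,:,2]>b[:,:,0]*1.6+10)&(b[:,:,2]>b[:,:,1]*1.4)).astype(np.uint8)
n,_,st,c=cv2.connectedComponentsWithStats(k)
print([c[i].round(1) for i in range(1,n) if 8<st[i][4]<300]); print(proj(m,[.587,-.0865,.138]))
```

```text
[-0.23  0.12  1.54  0.    1.47 -1.99] (array([ 0.5897, -0.0874,  0.1579]), 'ang', np.float64(1.761), 'shift', array([ 0.0864, -0.0002,  0.0074]), 'yaw', np.float64(1.571))
[array([302.7, 173. ]), array([319.7, 174.4]), array([287.8, 266.1]), array([325.9, 267.4])]
[319.39526815 174.27859676]
```

Both tubes are seated. Now I move over the bar and turn 90°.

Request:
{"op": "carry_out", "data": {
  "moves": [
    {"jaw":0.05,"dx":0.03,"dy":0,"dz":-0.005,"yaw":0},
    {"jaw":0.05,"dx":0.035,"dy":0,"dz":0,"yaw":0},
    {"jaw":0.05,"dx":0.022,"dy":0,"dz":0,"yaw":0},
    {"jaw":0.05,"dx":0,"dy":0,"dz":0,"yaw":0.175},
    {"jaw":0.05,"dx":0,"dy":0,"dz":0,"yaw":0.175},
    {"jaw":0.05,"dx":0,"dy":0,"dz":0,"yaw":0.175},
    {"jaw":0.05,"dx":0,"dy":0,"dz":0,"yaw":0.175},
    {"jaw":0.05,"dx":0,"dy":0,"dz":0,"yaw":0.175}
  ]
}}

```text
t: 18.35
tool_pos: [0.5008, -0.103, 0.1567]
orientation: [-1.063, -2.954, 0.0]
force: [-0.7, 0.4, 0.3]
opening: 0.0499
gripper_force: 0.0
```

Request:
{"op": "carry_out", "data": {
  "moves": [
    {"jaw":0.05,"dx":0,"dy":0,"dz":0,"yaw":0.175},
    {"jaw":0.05,"dx":0,"dy":0,"dz":0,"yaw":0.175},
    {"jaw":0.05,"dx":0,"dy":0,"dz":0,"yaw":0.175},
    {"jaw":0.05,"dx":0,"dy":0,"dz":0,"yaw":0.171},
    {"jaw":0.05,"dx":0,"dy":0,"dz":0,"yaw":0},
    {"jaw":0.05,"dx":0,"dy":0,"dz":0,"yaw":0}
  ]
}}

```text
t: 19.1
tool_pos: [0.5012, -0.1031, 0.1573]
orientation: [-1.995, -2.425, 0.001]
force: [-0.5, -0.2, -0.2]
opening: 0.0503
gripper_force: 0.0
```

Run:
```python
from h import *
s=read_state();print(s['t'],delta([.505,-.104,.055],.19))
a,m=snap('wrist','w8.png');s,ms=snap('side','s8.png')
u=np.array([np.cos(.19),np.sin(.19),0]);v=np.array([-u[1],u[0],0]);B=np.array([.505,-.104,.118])
print('bar corners pred',[proj(m,B+u*i+v*j).round(1) for i in(-.007,.007) for j in(-.035,.035)])
print('pt,mk',proj(m,[.5509,-.035,.05]),proj(m,[.4942,-.0352,.056]))
cv2.imwrite('pics/w8.png',a[:,:,::-1])
```

```text
19.1 (array([ 0.5012, -0.1031,  0.1573]), 'ang', np.float64(0.1939), 'shift', array([-0.0016,  0.0036,  0.1023]), 'yaw', np.float64(0.0039))
bar corners pred [array([318.3, 244.3]), array([318.5, 168.4]), array([333.6, 244.4]), array([334.8, 168.5])]
pt,mk [380.14855534 137.32050868] [328.26184627 126.93449723]
```

View pics/w8.png

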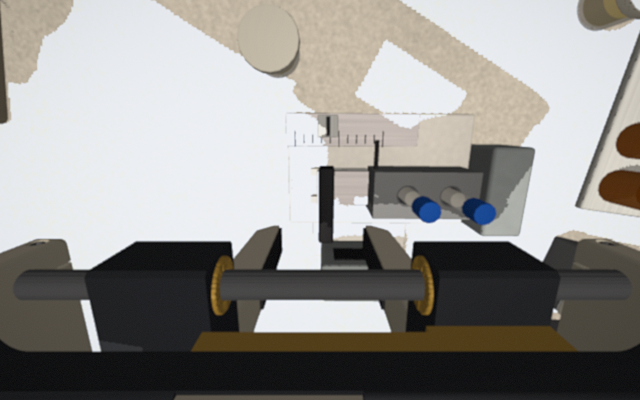

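The bar's top spans columns 319–333, as predicted (318–334). The pointer is near (377,142), the mark blade near (329,125), and both tubes stand in the slide. I descend on the bar.

Request:
{"op": "carry_out", "data": {
  "moves": [
    {"jaw":0.05,"dx":-0.0016,"dy":0.0036,"dz":0.02,"yaw":0.004},
    {"jaw":0.05,"dx":0,"dy":0,"dz":0.03,"yaw":0},
    {"jaw":0.05,"dx":0,"dy":0,"dz":0.03,"yaw":0},
    {"jaw":0.05,"dx":0,"dy":0,"dz":0.02,"yaw":0},
    {"jaw":0.05,"dx":0,"dy":0,"dz":0,"yaw":0},
    {"jaw":0.05,"dx":0,"dy":0,"dz":0,"yaw":0}
  ],
  "grip_force": 40
}}

```text
t: 19.95
tool_pos: [0.5061, -0.1044, 0.0589]
orientation: [2.004, 2.418, 0.001]
force: [0.3, -1.0, -0.3]
opening: 0.0503
gripper_force: 0.0
```

Request:
{"op": "carry_out", "data": {
  "moves": [
    {"jaw":0.005,"dx":0,"dy":0,"dz":0,"yaw":0},
    {"jaw":0.005,"dx":0,"dy":0,"dz":0,"yaw":0},
    {"jaw":0.005,"dx":0,"dy":0,"dz":0,"yaw":0},
    {"jaw":0.005,"dx":0,"dy":0,"dz":0,"yaw":0},
    {"jaw":0.005,"dx":0,"dy":0,"dz":0,"yaw":0},
    {"jaw":0.005,"dx":0,"dy":0,"dz":0,"yaw":0}
  ]
}}

```text
t: 20.7
tool_pos: [0.505, -0.1043, 0.0581]
orientation: [-2.005, -2.418, 0.001]
force: [-5.6, -0.4, 5.8]
opening: 0.0138
gripper_force: 40.0
```

Run:
```python
from h import *
a,m=snap('wrist','w9.png');print(proj(m,[.5509,-.035,.05]),proj(m,[.4942,-.0352,.056]));s=read_state();print(s['tool_pos'],s['force'])
```

```text
[401.93783753 138.83440646] [325.66789455 124.1245383 ]
[ 0.50496385 -0.10431689  0.05807167] [-5.35316263 -0.65953065  5.05996892]
```

Request:
{"op": "carry_out", "data": {
  "moves": [
    {"jaw":0.005,"dx":0,"dy":-0.005,"dz":0,"yaw":0},
    {"jaw":0.005,"dx":0,"dy":-0.01,"dz":0,"yaw":0},
    {"jaw":0.005,"dx":0,"dy":-0.012,"dz":0,"yaw":0},
    {"jaw":0.005,"dx":0,"dy":-0.012,"dz":0,"yaw":0},
    {"jaw":0.005,"dx":0,"dy":-0.008,"dz":0,"yaw":0},
    {"jaw":0.005,"dx":0,"dy":-0.003,"dz":0,"yaw":0},
    {"jaw":0.005,"dx":0,"dy":0,"dz":0,"yaw":0},
    {"jaw":0.005,"dx":0,"dy":0,"dz":0,"yaw":0}
  ]
}}

```text
t: 21.75
tool_pos: [0.4574, -0.1134, 0.0581]
orientation: [2.004, 2.416, 0.003]
force: [6.9, 1.0, -4.6]
opening: 0.0134
gripper_force: 40.0
```

Run:
```python
from h import *
a,m=snap('wrist','w10.png');s=read_state();print(s['tool_pos'],s['force'],s['opening'])
print(proj(m,[.5036,-.0445,.05]),proj(m,[.4942,-.0352,.056]))
b=cv2.resize(a[80:180,270:420,::-1],None,fx=4,fy=4,interpolation=cv2.INTER_CUBIC)
t,_=snap('top','t10.png'); c=cv2.resize(t[215:255,305:345,::-1],(400,400),interpolation=cv2.INTER_CUBIC)[:,:200]
cv2.imwrite('pics/c10.png',np.hstack([b,c]))
```

```text
[ 0.45738324 -0.11333436  0.05807307] [ 6.07589667  0.3926486  -3.42894949] 0.01338217383172939
[402.0342397  139.52106465] [394.75809343 124.04516394]
```

View pics/c10.png

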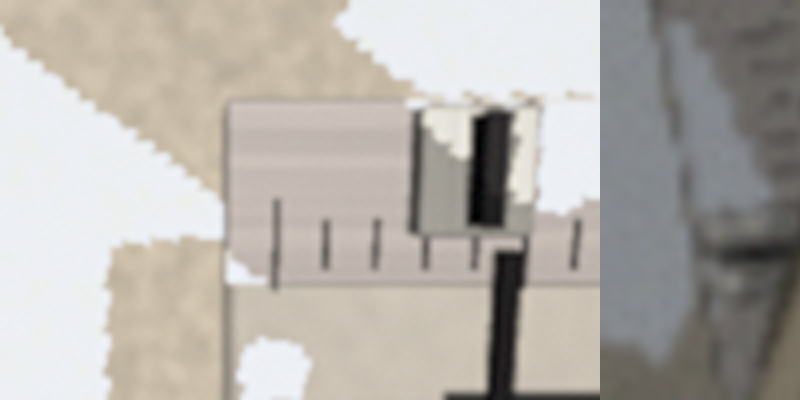

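The wrist crop shows the mark blade's top at about crop columns 488–510 and the pointer at about 500–522, so the pointer is still slightly short of the mark. I'll measure that with the edges.

```bash
cat > meas.py <<'E'
from h import *
def meas(ang=.19):
    a=read_camera('wrist').astype(float).mean(2);m=camera_model('wrist')
    u=np.array([np.cos(ang),np.sin(ang)])
    def edges(r):
        x=np.arange(360,430,.1);p=np.interp(x,np.arange(640),a[r]);d=p<75
        # longest dark run
        best=(0,0);i=0
        while i<len(d):
            if d[i]:
                j=i
                while j<len(d) and d[j]: j+=1
                if j-i>best[1]-best[0]: best=(i,j)
                i=j
            else: i+=1
        return x[best[0]],x[min(best[1],len(x)-1)]
    M=[(r,)+edges(r) for r in range(112,133,4)];P=[(r,)+edges(r) for r in range(145,166,4)]
    fr=lambda L,z:np.array([onz(m,e[2],e[0],z)[:2]@u for e in L])
    mk=fr(M,.056)
    print('mark',np.round(M,1).tolist(),mk.round(4)); print('ptr',np.round(P,1).tolist())
    for z in(.05,.0515): print(z,'pointer right-edge minus mark right-edge',(fr(P,z)-np.median(mk)).round(4))
meas()
E
python3 meas.py
python3 - <<'E'
from h import *
s=read_state();print(s['tool_pos'],s['force'],s['t'])
E
```

```text
mark [[112.0, 388.2, 396.4], [116.0, 388.1, 396.3], [120.0, 387.4, 396.1], [124.0, 387.0, 395.6], [128.0, 386.8, 395.5], [132.0, 386.7, 395.5]] [0.4794 0.4794 0.4795 0.4793 0.4794 0.4795]
ptr [[145.0, 393.6, 400.5], [149.0, 393.3, 400.4], [153.0, 393.0, 398.9], [157.0, 392.9, 398.6], [161.0, 392.7, 398.3], [165.0, 392.5, 398.1]]
0.05 pointer right-edge minus mark right-edge [0.0059 0.006  0.0051 0.005  0.005  0.005 ]
0.0515 pointer right-edge minus mark right-edge [0.0055 0.0056 0.0047 0.0046 0.0046 0.0046]
[ 0.45740197 -0.11334171  0.05807015] [ 6.42843775  0.42413257 -3.13563864] 21.9
```

Request:
{"op": "carry_out", "data": {
  "moves": [
    {"jaw":0.005,"dx":0,"dy":-0.003,"dz":0,"yaw":0},
    {"jaw":0.005,"dx":0,"dy":-0.002,"dz":0,"yaw":0},
    {"jaw":0.005,"dx":0,"dy":0,"dz":0,"yaw":0},
    {"jaw":0.005,"dx":0,"dy":0,"dz":0,"yaw":0},
    {"jaw":0.005,"dx":0,"dy":0,"dz":0,"yaw":0},
    {"jaw":0.005,"dx":0,"dy":0,"dz":0,"yaw":0}
  ]
}}

```text
t: 22.65
tool_pos: [0.4526, -0.1143, 0.0581]
orientation: [2.004, 2.416, 0.003]
force: [6.6, 0.9, -4.1]
opening: 0.0135
gripper_force: 40.0
```

```bash
python3 meas.py
python3 - <<'E'
from h import *
s=read_state();print(s['tool_pos'],s['force'],s['t'])
E
```

```text
mark [[112.0, 394.8, 403.4], [116.0, 394.5, 403.5], [120.0, 394.2, 403.2], [124.0, 393.7, 402.6], [128.0, 393.4, 402.6], [132.0, 393.2, 402.3]] [0.4793 0.4795 0.4795 0.4793 0.4795 0.4794]
ptr [[145.0, 393.6, 399.4], [149.0, 393.3, 399.2], [153.0, 393.0, 398.9], [157.0, 392.9, 398.6], [161.0, 392.7, 398.3], [165.0, 392.5, 398.1]]
0.05 pointer right-edge minus mark right-edge [0.0001 0.0002 0.0001 0.0001 0.0001 0.0001]
0.0515 pointer right-edge minus mark right-edge [-0.0003 -0.0002 -0.0003 -0.0003 -0.0003 -0.0003]
[ 0.4526008  -0.11425679  0.0580727 ] [ 7.16640893  0.38794816 -4.12672986] 22.7
```

Run:
```python
from h import *
im,m=snap('side','s9.png')
b=im.astype(int);k=((b[:,:,2]>b[:,:,0]*1.6+10)&(b[:,:,2]>b[:,:,1]*1.4)).astype(np.uint8)
n,_,st,c=cv2.connectedComponentsWithStats(k)
print([c[i].round(1) for i in range(1,n) if 5<st[i][4]<300])
d=.0534*np.array([np.cos(.19),np.sin(.19),0])
print([proj(m,np.array(p)-d).round(1) for p in([.6316,-.0785,.138],[.587,-.0865,.138])]); print(read_state()['gripper_force'],close_job())
```

```text
[array([321. , 173.9]), array([339.4, 175.1]), array([287.8, 266.1]), array([326.1, 267.4])]
[array([322.4, 174.3]), array([339.4, 175.1])]
the job is handed in; nothing more can be done
39.998114705085754 None
```

The job is handed in: both long tubes are seated in the slide, and the pointer measured within about 0.3 mm of the mark with the bar still held at 40 N, at about 23 s on the robot's clock; no verdict was returned.

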